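# Set the scribed spot under the bench punch and hold its spring rod drawn

### The arm

A 6-joint arm with a two-finger parallel gripper is mounted at the origin on the work surface; the furniture and walls round the work are solid. World frame = base frame: x ahead of the robot, y to its left, z up, the work surface at z = 0. Lengths are in m, angles in rad, forces in N, time in s.
With the tool pointing down it reaches from about 0.325 to 0.775 m from the base axis. Payload 5.5 kg.
Tool frame: the origin (TCP) lies between the finger pads; the fingertips stand 8 mm ahead of it and the grasp point (between the pads) lies 11 mm behind it (tcp_to_tips is the distance from the TCP to the fingertips, in m); z points along the fingers, y is the line along which they close (so a half turn about z gives the same grasp; the last joint's range is limited). The gripper opens to 88 mm and grips with 3 to 60 N. Pads are 20 mm wide; open, the fingers measure 115 mm over their backs; the gripper's body (75 mm by 178 mm) begins 61 mm behind the grasp point.
Start: joints at [-1.194, 0.091, 1.231, -0, 1.82, -0.057], TCP at [0.252, -0.544, 0.231] pointing down, gripper open.
Joint ranges: [-2.87, 2.87], [-0.86, 2.18], [0.17, 2.46], [-1.51, 4.65], [0.06, 2.69], [-2.65, 2.65]. Speed limits (rad/s): [2.57, 2.57, 3.01, 3.14, 3.14, 3.14].

### API

Orientations are given as a unit quaternion [w, x, y, z].
In Python, from bench import * gives the robot as it stands. Calls block until the motion is done:
- move_to(position, orientation): joint-space move of the TCP to a pose.
- move_l(position, speed=0.15, orientation=None): straight line of the TCP; orientation=None keeps the orientation; speed is the mean speed in m/s.
- movej(angles): joint-space move.
- gripper_open() and close(): open the fingers fully, or close them until they stop; the grip force is fixed at half the most.
- hold(seconds).
- inverse_kinematics(position, orientation): joint angles nearest the present ones, or None.
- state(): the state.
- get_image(name): name is "scene" or "top" or "wrist"; returns a dict with "frame" (480x640x3 uint8, blue, green, red), "depth" (480x640 float32, m along the optical axis (not along the pixel's ray), 0 where there is no reading), "camera_matrix" (3x3 intrinsics, pixels), "k1" (the pictures are not rectified: a ray, as slopes to the right and down, at radius r is drawn at 1 + k1 r^2 times it, then the intrinsics apply), "view" (4x4, takes a point from world to camera coordinates). Camera axes: x right, y up, looking along -z (the intrinsics and any distortion apply to the point x, -y, -z); pixel columns grow to the right and rows downward; lengths in m; the calibration is good to about 2 mm. A picture is of the moment at which its call begins.
A pose or a line that the arm cannot do raises IKError and nothing moves.
- job_done(): hands the job in; it is judged then, once.
The state is a dict: "time": time; "joint_pos": joint angles; "dq": joint speeds; "joint_torque": joint torques, N m; "ee_pos": TCP position; "ee_rot": TCP orientation; "ft_force": force on the tool from outside, world axes, zero at the start; "moment": the same for the moment, N m; "finger_gap": finger opening in m; "finger_force": force on a finger pad.
Only numpy, scipy, OpenCV 4.12 (cv2) and the standard library are available. Lean on these libraries where they do the work, as an engineer would, in place of code of your own. Each camera call takes 0.05 s, during which the arm holds its last target. There are 200 camera calls.

### The job

Slide the aluminium strap along the guide of the bench punch until its scribed cross lies directly under the punch tip, and leave it there, flat on the bed. Then grip the knob on top of the punch and draw its spring-loaded rod straight up until the ring groove on the rod comes level with the top of the collar, never letting the rod snap back. Finish holding it drawn at that mark with the knob still in the gripper, so that I can check the spot before the blow; do not shift the washer tin, the tape measure or the pot.

Things in the scene. Friction and masses are not known exactly. Their poses are not given: they have to be found in the camera images.
- punch_stand: Grey cast bench punch, fixed; place and yaw differ each time. Origin on the bench below its tip; +x to its column (away from the robot), y along the strap guide, z up. Base x -45..105, y -70..70, bed top at z 26. Two rails 4 mm high leave a 38.5 mm channel along y. Column x 54..102, 60 wide at its foot, 36 above z 34; arm 30 wide at z 96..132. mm.
- punch_tip (a point): Pointed lower end of the fixed punch needle, height 40 mm: 8 mm above the strap's upper face. Tip, barrel, rod and knob share one vertical axis. Behind the punch a plain board stands along the far edge of the bench, its top at height 320 mm; its near face runs from x 0.66, y 0.09 to x 0.54, y -0.45 (m, world).
- strap: Loose aluminium flat strap 36 x 245 x 6 mm, about 0.16 kg, lying in the channel (underside at height 26 mm), sticking out at both ends. Origin on its underside below the cross; y along its length, from -115 (end at the robot's right) to +130, 8 mm holes at y -100 and +115. At the start it lies 25 to 60 mm too far to -y (right) along the guide. Grip it across its width outside the base.
- strap_spot (a point): Spot to be punched: centre of the scribed cross (a line across the strap, a 20 mm line along it, a 6 mm round dab in the middle) on the strap's upper face, 115 mm from its right (-y) end, midway in the width.
- draw_rod (a joint): How far the rod is drawn up out of the barrel, m: 0 at rest, 0.040 with the groove level with the collar's top, 0.055 at the upper stop. The inner spring pulls it back with about 5.5 N at rest, 12 N at the mark (150 N/m, weight included); no catch: a released rod springs back.
- pull_knob: Dark knurled steel knob on the upper end of the rod, 28 mm across and 34 mm high, moves with the rod. Origin at the centre of its underside: at height 168 mm at rest (top at 202 mm), 208 mm with the rod at its mark. Grip it across its 28 mm from above at any yaw.
- rod_groove (a point): Middle of the length mark: a dark turned ring groove, 3 mm wide, in the 12 mm steel rod, 54 mm below the knob's underside. At rest it is hidden in the barrel, 40 mm below the collar's top.
- collar_top (a point): Centre of the top face of the dark knurled collar (37 mm across), where the rod comes out of the barrel, height 154 mm. The barrel below is 32 mm across from height 66 mm up, 46 mm at heights 91..135. Only rod and knob stand higher.
- wax_pot: Bystander: small round pot with a red lid, 58 mm across, 50 high; origin centre of its underside.
- washer_tin: Bystander: small open round tin of washers, 61 mm across, 24 high; origin centre of its underside.
- tape_measure: Bystander: yellow pocket tape measure, 35 x 89 x 62 mm, standing on the bench; origin centre of its underside.

How it is judged:
By the outcome, as a careful person would: the job done as asked, in the order asked, and still so for the second after the job is handed in, while the arm keeps its last pose, push and grip.
It also fails if it takes over 51 s, if anything falls off the work surface, if the arm or the gripper's body presses on something with over 40 N, if the wrist force passes 120 N, or if a joint passes its speed limit or range.

## Working session

There is one attempt and no reset: what is moved stays moved. The work goes in short steps, each a Python script; the robot and the scene stay as the last script left them, time stands still between calls to the robot, and variables do not carry over. Pictures are saved under pics/ and viewed, at most 10 in all, crops included, and the job is handed in when it is done.

```bash
mkdir -p pics; cat > h.py <<'E'
import numpy as np, cv2
from bench import *
def ray(im,u,v):
    K=np.array(im["camera_matrix"]);k=im["k1"]
    xd=(u-K[0,2])/K[0,0];yd=(v-K[1,2])/K[1,1]
    rd=np.hypot(xd,yd);r=rd
    for _ in range(30): r=rd/(1+k*r*r)
    s=r/rd if rd>0 else 1
    V=np.array(im["view"]);R=V[:3,:3];o=-R.T@V[:3,3]
    return o,R.T@np.array([xd*s,-yd*s,-1.])
def onplane(im,u,v,z):
    o,d=ray(im,u,v);return o+d*(z-o[2])/d[2]
def proj(im,p):
    V=np.array(im["view"]);K=np.array(im["camera_matrix"])
    c=V[:3,:3]@np.asarray(p)+V[:3,3];x,y=c[0]/-c[2],-c[1]/-c[2];f=1+im["k1"]*(x*x+y*y)
    return np.array([K[0,0]*x*f+K[0,2],K[1,1]*y*f+K[1,2]])
def down(yaw): # tool z down, tool y at angle yaw+90deg
    # R = Rz(yaw)*Rx(pi)
    return [0.,0,0,0] if 0 else [0.0,float(np.cos(yaw/2)),float(np.sin(yaw/2)),0.0]
E
python3 - <<'E'
from h import *
import pickle
for n in ["scene","top","wrist"]:
    im=get_image(n);cv2.imwrite(f"pics/{n}0.png",im["frame"]);pickle.dump(im,open(n+"0.pkl","wb"))
    V=np.array(im["view"]);print(n,-V[:3,:3].T@V[:3,3],im["camera_matrix"][0][0],im["k1"])
s=state();print(s)
E
```

```text
scene [-0.08488601  0.31032602  1.06383968] 480.8581715972048 0.02071786007130827
top [0.30369813 0.01946566 1.08775785] 529.5553581372923 -0.11156562552799953
wrist [ 0.31548873 -0.51488634  0.38344504] 374.29305784217684 0.0241146077629006
{'time': 0.15, 'joint_pos': array([-1.19372005e+00,  9.16881819e-02,  1.23157839e+00, -1.83428194e-05,
        1.81982043e+00, -5.67083887e-02]), 'dq': array([ 9.52947063e-04, -2.49664421e-03, -2.82924124e-03, -2.44008531e-03,
       -2.11024561e-05, -8.59980098e-04]), 'joint_torque': array([ 1.39401014e-03, -4.47045743e+01, -4.06906986e+01,  6.99888845e-02,
        2.74179649e-02, -1.05189454e-04]), 'ee_pos': array([ 0.25209485, -0.54423682,  0.22978271]), 'ee_rot': array([-7.36187104e-04,  9.76571133e-01,  2.15193548e-01, -1.27949903e-04]), 'ft_force': array([-0.14089668, -0.06628217,  0.4170716 ]), 'moment': array([-0.02203679,  0.00879194, -0.05242467]), 'finger_force': 0.0, 'finger_gap': 0.08766542316158962}
```

View pics/scene0.png

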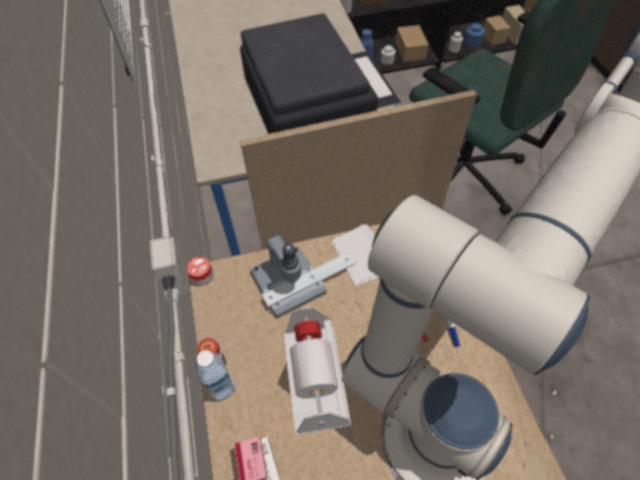

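View pics/top0.png

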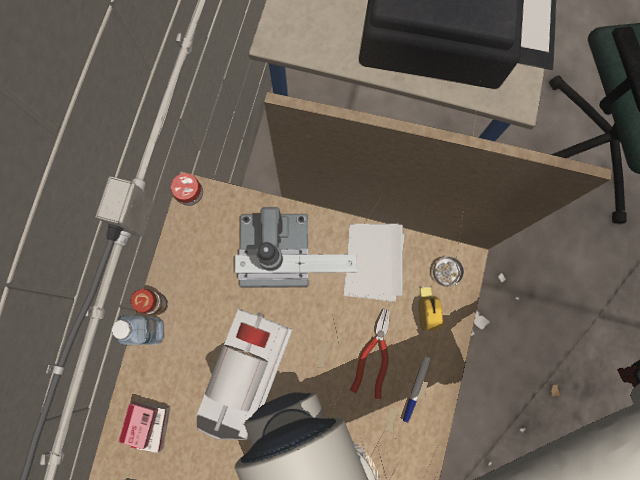

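Scene: the punch stands ahead of the robot (top view: knob near (266,250), strap from (235,262) to (355,263), about 45 mm too far right). I'll crop for detail.

```bash
python3 - <<'E'
from h import *
import pickle
im=pickle.load(open("top0.pkl","rb"));f=im["frame"]
c=cv2.resize(f[200:300,225:365],None,fx=5.7,fy=5.7,interpolation=cv2.INTER_CUBIC);cv2.imwrite("pics/crop1.png",c)
for n,(u,v) in dict(strapL=(235,263),strapR=(356,263),mid=(298,263)).items(): print(n,onplane(im,u,v,.032))
for n,(u,v) in dict(tl=(242,213),tr=(307,213)).items(): print(n,onplane(im,u,v,.026))
print("knob",onplane(im,266,250,.202))
E
```

```text
strapL [0.45406204 0.17357554 0.032     ]
strapR [ 0.45206408 -0.07014354  0.032     ]
mid [0.45308067 0.04668929 0.032     ]
tl [0.5587378  0.16187426 0.026     ]
tr [0.55764128 0.02799204 0.026     ]
knob [0.45170227 0.0964715  0.202     ]
```

View pics/crop1.png

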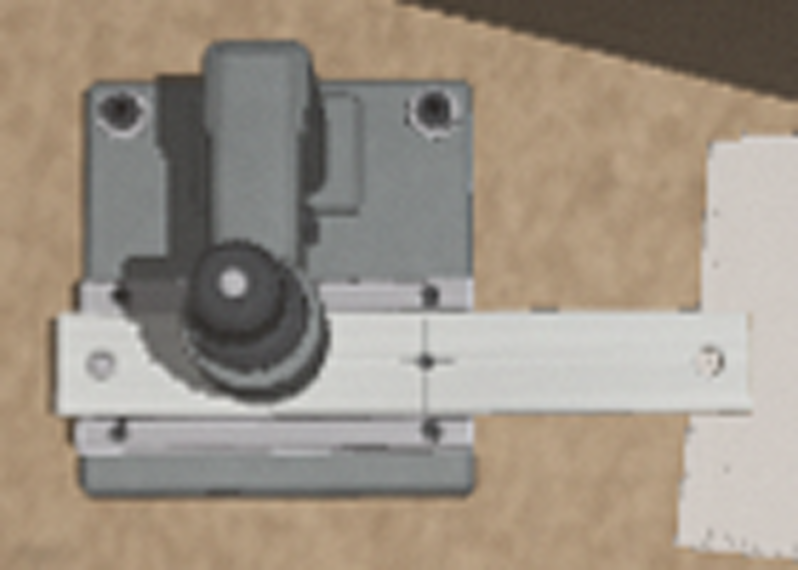

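The crop is clear. The cross is at crop (426,361), i.e. pixel (299.4,263); the knob top is at about (236,289), the base side edges are at columns 85 and 472, and the strap's right end is at column 749.

```bash
python3 - <<'E'
from h import *
import pickle
im=pickle.load(open("top0.pkl","rb"));f=im["frame"]
g=cv2.cvtColor(f,cv2.COLOR_BGR2GRAY).astype(float)
def px(a,b): return (a+.5)/5.7-.5+225,(b+.5)/5.7-.5+200
# strap long edges between cols 310..345 (over wood)
def edge(line,lo,hi,sgn):
    d=np.diff(line[lo:hi])*sgn; d=np.clip(d,0,None); return lo+.5+(d*np.arange(len(d))).sum()/d.sum()
us=np.arange(312,345)
t=[edge(g[:,u],252,258,1) for u in us]; b=[edge(g[:,u],269,275,-1) for u in us]
P=[];
for e in (t,b):
    q=np.array([onplane(im,u,v,.032)[:2] for u,v in zip(us,e)]); m=np.polyfit(q[:,1],q[:,0],1); P.append(m)
    print("edge slope dx/dy",m[0],"x at y=.0467",np.polyval(m,.0467))
sl=(P[0][0]+P[1][0])/2
yaw=-np.arctan(sl); print("yaw",yaw)  # guide dir = (-sin,cos)
ex=np.array([np.cos(yaw),np.sin(yaw)]);ey=np.array([-np.sin(yaw),np.cos(yaw)])
cr=onplane(im,*px(426,361),.032)[:2];print("cross",cr)
kn=onplane(im,*px(236.5,288.5),.202)[:2]
B=g
L=[onplane(im,*px(a,b),.026)[:2] for a,b in ((85,200),(84,475))];R=[onplane(im,*px(a,b),.026)[:2] for a,b in ((472,200),(472,475))]
F=[onplane(im,*px(a,486),.026)[:2] for a in(120,280,440)];Bk=[onplane(im,*px(a,81),.026)[:2] for a in(130,430)]
re=onplane(im,*px(749,361),.032)[:2]
print("y along: L",[p@ey for p in L],"R",[p@ey for p in R],"knob",kn@ey,"cross",cr@ey,"right end",re@ey)
print("x: front",[p@ex for p in F],"back",[p@ex for p in Bk],"knob",kn@ex,"cross",cr@ex)
E
```

```text
edge slope dx/dy 0.006050523843402145 x at y=.0467 0.4710100519312429
edge slope dx/dy 0.017698894231063692 x at y=.0467 0.4366874429695017
yaw -0.01187415093863055
cross [0.45321902 0.04402456]
y along: L [np.float64(0.17232406389094387), np.float64(0.16999475281407933)] R [np.float64(0.03354146361577034), np.float64(0.033017593871580216)] knob 0.10168765847736318 cross 0.04940291640187732 right end -0.06475476458245584
x: front [np.float64(0.4085624637138559), np.float64(0.40882520132428396), np.float64(0.4090343197807055)] back [np.float64(0.5551213109113562), np.float64(0.5555191290779549)] knob 0.4501788709439461 cross 0.45266433093145586
```

```bash
cat >> h.py <<'E'
yaw=-0.0105
ex=np.array([np.cos(yaw),np.sin(yaw)]);ey=np.array([-np.sin(yaw),np.cos(yaw)])
def W(x,y,z): return list(ex*x+ey*y)+[z]   # stand-aligned coords (not shifted)
QS=down(yaw-np.pi/2)
E
python3 - <<'E'
from h import *
import pickle
im=pickle.load(open("top0.pkl","rb"))
cr=onplane(im,(426.5)/5.7-.5+225,(361.5)/5.7-.5+200,.032)[:2]
a,b=cr@ex,cr@ey; print(a,b)
a+=.0003; yg=b-.100
print("ik",inverse_kinematics(W(a,yg,.14),QS))
move_to(W(a,yg,.14),QS)
move_l(W(a,yg,.018),speed=.12)
print(state()["ft_force"],state()["time"])
close()
s=state();print(s["finger_gap"],s["finger_force"],s["ft_force"],s["time"],s["ee_pos"])
d=.0525
move_l(W(a,yg+d,.018),speed=.05)
s=state();print(s["finger_gap"],s["ft_force"],s["time"],s["ee_pos"])
im=get_image("top");pickle.dump(im,open("top1.pkl","wb"));cv2.imwrite("pics/crop2.png",cv2.resize(im["frame"][200:300,225:365],None,fx=5.7,fy=5.7,interpolation=cv2.INTER_CUBIC))
E
```

```text
0.4527317905931565 0.048780840838876266
ik NoneTraceback (most recent call last):
  File "<stdin>", line 8, in <module>
bench.IKError: the arm cannot take that pose within its joint ranges
```

```bash
cat >> h.py <<'E'
from scipy.spatial.transform import Rotation as Ro
def tilt(t):
    e=np.array([*ey,0]);k=np.array([0,0,1.])
    x=e*np.cos(t)+k*np.sin(t);z=e*np.sin(t)-k*np.cos(t);y=np.cross(z,x)
    q=Ro.from_matrix(np.stack([x,y,z],1)).as_quat();return [float(v) for v in (q[3],q[0],q[1],q[2])],z
QS,ZS=tilt(np.radians(20))
def G(x,y,z): return list(np.array(W(x,y,z))+.011*ZS)  # TCP for a grasp point
E
python3 - <<'E'
from h import *
import pickle
im=pickle.load(open("top0.pkl","rb"))
cr=onplane(im,(426.5)/5.7-.5+225,(361.5)/5.7-.5+200,.032)[:2]
a,b=cr@ex,cr@ey
a+=.0003; yg=b-.102; d=.0525
for y,z in ((yg,.15),(yg,.029),(yg+d,.029)): print(np.round(inverse_kinematics(G(a,y,z),QS),2))
move_to(G(a,yg-.03,.15),QS)
move_l(G(a,yg,.029),speed=.12)
print(state()["ft_force"],state()["time"])
close()
s=state();print(s["finger_gap"],s["finger_force"],s["ft_force"],s["time"],s["ee_pos"])
move_l(G(a,yg+d,.029),speed=.05)
s=state();print(s["finger_gap"],s["ft_force"],s["time"],s["ee_pos"],G(a,yg+d,.029))
for n in("top","wrist"):
    im=get_image(n);pickle.dump(im,open(n+"1.pkl","wb"));cv2.imwrite(f"pics/{n}1.png",im["frame"])
im=pickle.load(open("top1.pkl","rb"))
c=cv2.resize(im["frame"][200:300,225:365],None,fx=4,fy=4,interpolation=cv2.INTER_CUBIC)
w=cv2.imread("pics/wrist1.png");w=cv2.resize(w,(267,200))
cv2.imwrite("pics/crop2.png",np.vstack([c,np.hstack([w,np.zeros((200,560-267,3),np.uint8)])]))
E
```

```text
[-0.43 -0.22  1.73  0.32  1.77 -0.38]
[-0.43 -0.15  1.88  0.32  1.56 -0.45]
[-0.33 -0.19  1.92  0.33  1.53 -0.35]
[ 0.35361594  1.02273233 -0.2508927 ] 3.1833
0.0357293231022761 29.997639656066895 [-0.00590848 -0.31537212  0.05863913] 4.0333 [ 0.45246609 -0.05422233  0.01865877]
0.03570694023086655 [-0.3828446   0.82694662  0.36107755] 5.2333 [ 0.45297751 -0.00162199  0.01863712] [np.float64(0.4530387690133868), np.float64(-0.001713851726704714), np.float64(0.01866338117135501)]
```

View pics/crop2.png

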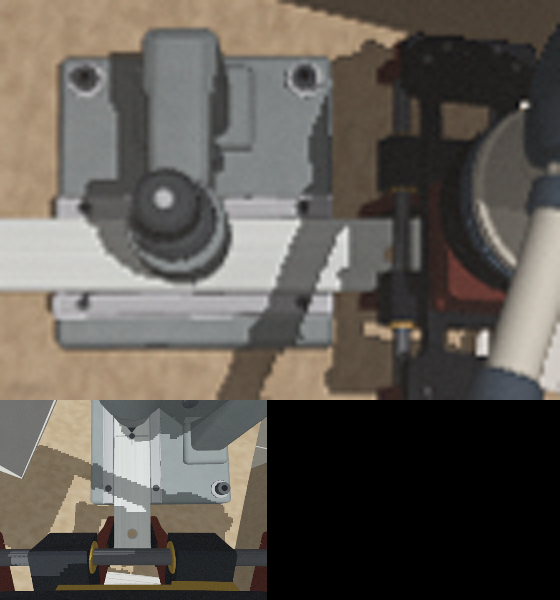

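The slide went smoothly with almost no force. The wrist view shows the cross under the barrel at around (315,85) full-size, so I'll enlarge that.

```bash
python3 - <<'E'
from h import *
w=cv2.imread("pics/wrist1.png")
cv2.imwrite("pics/crop3.png",cv2.resize(w[0:150,220:420],None,fx=4,fy=4,interpolation=cv2.INTER_CUBIC))
import pickle
im=pickle.load(open("wrist1.pkl","rb"))
for n,(x,y,z) in dict(tip=(.4535,.1015,.040),spot=(.453,.1013,.032)).items(): p=proj(im,W(x,y,z));print(n,p,(p-[220,0])*4)
E
```

```text
tip [320.0946962   70.17865288] [400.37878481 280.71461151]
spot [318.76352994  80.9336088 ] [395.05411976 323.73443521]
```

View pics/crop3.png

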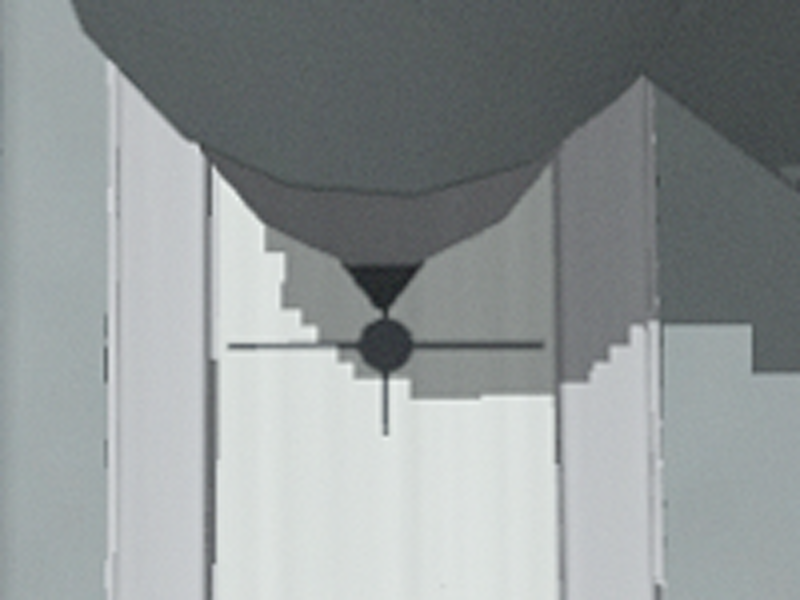

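The tip is at crop (385,312) and the dab centre at (385.5,345.5). I'll compare them by ray-casting, correct the residual, then release, retreat and look again.

```bash
python3 - <<'E'
from h import *
import pickle
im=pickle.load(open("wrist1.pkl","rb"))
u=lambda a,b:((a+.5)/4-.5+220,(b+.5)/4-.5)
t=onplane(im,*u(385,313),.040)[:2];s=onplane(im,*u(385.5,345.5),.032)[:2]
d=t-s;print("tip",t@ex,t@ey,"err x,y mm",1e3*(d@ex),1e3*(d@ey))
dy=float(d@ey)
if abs(dy)<.006:
    p=state()["ee_pos"];move_l(list(p+np.array([*(ey*dy),0])),speed=.02)
    im=get_image("wrist");pickle.dump(im,open("wrist2.pkl","wb"))
    f=im["frame"];cv2.imwrite("pics/crop4.png",cv2.resize(f[50:110,270:370],None,fx=6,fy=6,interpolation=cv2.INTER_CUBIC))
    print(state()["ft_force"],state()["ee_pos"],state()["time"])
E
```

```text
tip 0.4517719182496344 0.0982335130694884 err x,y mm -0.037236622727581825 -0.8062381111835557
[ 0.82319656  0.05093427 -1.02588153] [ 0.45302757 -0.00277713  0.01863128] 5.6333
```

View pics/crop4.png

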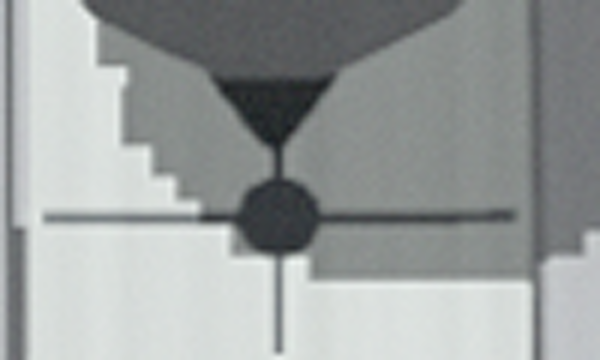

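```bash
python3 - <<'E'
from h import *
import pickle
im=pickle.load(open("wrist2.pkl","rb"))
u=lambda a,b:((a+.5)/6-.5+270,(b+.5)/6-.5+50)
for ty in(150,155):
    t=onplane(im,*u(277,ty),.040)[:2];s=onplane(im,*u(278,215.5),.032)[:2]
    d=t-s;print("tip",t@ex,t@ey,"err mm",1e3*(d@ex),1e3*(d@ey))
gripper_open()
p=state()["ee_pos"]; print(p,state()["time"])
q=p-.05*ZS; move_l(list(q),speed=.15)
im=get_image("wrist");pickle.dump(im,open("wrist3.pkl","wb"))
f=im["frame"]
c=proj(im,[*(t),.036]).astype(int);print(c)
x0,y0=max(c[0]-50,0),max(c[1]-30,0)
print("crop origin",x0,y0,"time",state()["time"])
cv2.imwrite("pics/crop5.png",cv2.resize(f[y0:y0+60,x0:x0+100],None,fx=6,fy=6,interpolation=cv2.INTER_CUBIC))
E
```

```text
tip 0.45177805300241614 0.09853652950443566 err mm -0.05460530337239741 0.369112785559477
tip 0.451778207939057 0.09818333350338004 err mm -0.054450366731565614 0.015916784503863045
[ 0.45300719 -0.00255997  0.01866556] 6.5667
[315  95]
crop origin 265 65 time 7.1
```

View pics/crop5.png

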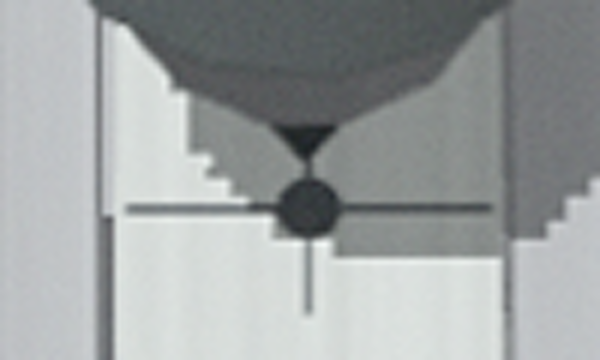

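The cross still sits under the tip after release: tip at crop (307,161), dab at (308,208). Next I'll go above the knob and measure it with the wrist camera.

```bash
python3 - <<'E'
from h import *
import pickle
im=pickle.load(open("wrist3.pkl","rb"))
u=lambda a,b:((a+.5)/6-.5+265,(b+.5)/6-.5+65)
t=onplane(im,*u(307,162),.040)[:2];s=onplane(im,*u(308,208.5),.032)[:2]
d=t-s;print("tip",t@ex,t@ey,"err mm",1e3*(d@ex),1e3*(d@ey))
Q,_=tilt(0.)
p=state()["ee_pos"];move_l([p[0],p[1]-.01,.25],speed=.25)
move_to(W(.4518,.0995,.30),Q)
im=get_image("wrist");pickle.dump(im,open("wrist4.pkl","wb"));f=im["frame"]
cv2.imwrite("pics/wrist4.png",f)
# knob top from depth: points with world z .19...21
D=im["depth"];V=np.array(im["view"]);R=V[:3,:3];o=-R.T@V[:3,3]
vv,uu=np.mgrid[0:480:1,0:640:1]
K=np.array(im["camera_matrix"]);pts=cv2.undistortPoints(np.stack([uu,vv],-1).reshape(-1,1,2).astype(float),K,np.array([im["k1"],0,0,0,0.]))[:,0]
P=np.stack([pts[:,0],-pts[:,1],-np.ones(len(pts))],1)*D.reshape(-1,1)@R+o
w=P[(P[:,2]>.196)&(P[:,2]<.208)&(D.ravel()>0)&(np.hypot(P[:,0]-.4518,P[:,1]-.1)<.04)]
print(len(w),"knob top z",np.median(w[:,2]))
c,r=cv2.minEnclosingCircle(w[:,:2].astype(np.float32).reshape(-1,1,2));c=np.array(c);print("circle",c,r,"mean",w[:,:2].mean(0),"stand",c@ex,c@ey,"time",state()["time"],state()["ee_pos"],state()["ft_force"])
E
```

```text
tip 0.451787048590218 0.0984252400816266 err mm -0.0800899065306117 0.3677978605615955
1189 knob top z 0.20120553253582973
circle [0.45225331 0.09574004] 0.014546767808496952 mean [0.45241956 0.09666884] stand 0.4512231297401034 0.10048333007384518 time 8.6917 [0.45252316 0.09427044 0.29801902] [ 0.18586609 -0.51917001  0.5476249 ]
```

View pics/wrist4.png

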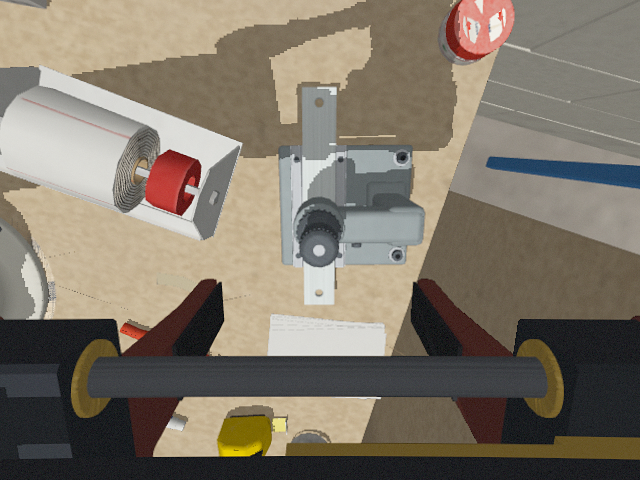

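Knob centre found at about (319,250) in the wrist image, world (0.4522, 0.0963). The strap residual is under 0.4 mm. Now I'll descend, grip and draw slowly.

```bash
python3 - <<'E'
from h import *
import pickle
Q,_=tilt(0.)
c=[.4522,.0963]
move_l([*c,.176],speed=.08,orientation=Q)
s=state();print(s["ee_pos"],s["ft_force"],s["time"])
close()
s=state();print("closed",s["finger_gap"],s["finger_force"],s["ee_pos"],s["ft_force"],s["moment"],s["time"])
assert .024<s["finger_gap"]<.032
for k in (.01,.025,.040):
    move_l([*c,.176+k],speed=.025)
    s=state();print(k,s["finger_gap"],s["ee_pos"],s["ft_force"],s["time"])
hold(.3);s=state();print(s["ee_pos"],s["ft_force"])
for n in("scene","top","wrist"):
    im=get_image(n);pickle.dump(im,open(n+"5.pkl","wb"));f=im["frame"]
    g=proj(im,[*c,.154]);print(n,g)
    if n!="wrist":
        x,y=int(g[0]),int(g[1]);cv2.imwrite(f"pics/{n}5.png",cv2.resize(f[y-35:y+25,x-40:x+40],None,fx=5,fy=5,interpolation=cv2.INTER_CUBIC))
a=[cv2.imread(f"pics/{n}5.png") for n in("scene","top")];cv2.imwrite("pics/both5.png",np.hstack(a))
E
```

```text
[0.45244749 0.09632172 0.17657528] [ 0.29054104  0.15173686 -0.0545329 ] 10.3917
closed 0.027434326727499566 29.999580599251203 [0.45329964 0.09627808 0.17604745] [ 6.15784667  0.70119598 -1.6114887 ] [ 0.05745843 -0.8453395  -0.00701145] 11.35
0.01 0.027260671288237 [0.45330045 0.09625707 0.18489409] [ 6.9530378   0.13092213 -7.00457639] 11.9
0.025 0.02715100514263328 [0.45326401 0.09627122 0.19923198] [ 8.65095469  1.30349884 -8.39073561] 12.65
0.04 0.026965026085603562 [0.45325165 0.09627697 0.21360966] [  9.4448147    1.01059054 -11.76293589] 13.4
[0.4532424  0.09626849 0.21356117] [  8.80961651   1.13110304 -11.02885739]
scene [289.43783641 259.50640236]
top [268.40356749 254.13992121]
wrist [316.24072731 266.48842636]
```

View pics/both5.png

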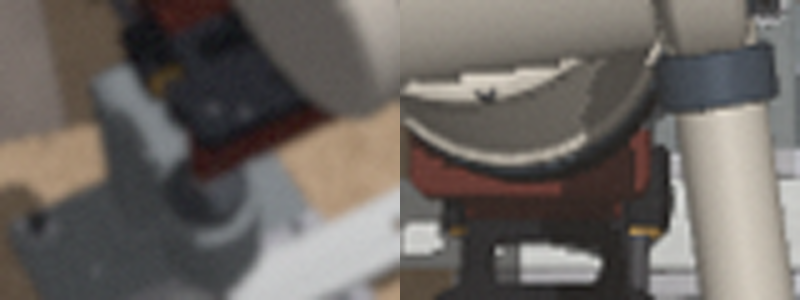

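The scene and top views are blocked by the hand. The arm sags under the spring load: it drew about 37.5 mm, and there is a 9 N side load from a 1 mm offset. I'll correct both, then look through the wrist camera.

```bash
python3 - <<'E'
from h import *
import pickle
x=.4533;z=.2162
move_l([x,.0963,.2184],speed=.01);hold(.3)
s=state();print(s["finger_gap"],s["ee_pos"],s["ft_force"],s["moment"],s["time"])
im=get_image("wrist");pickle.dump(im,open("wrist6.pkl","wb"));f=im["frame"]
for n,zz in dict(collar=.154,knobbot=.208).items(): print(n,proj(im,[.4533,.0963,zz]))
g=proj(im,[.4533,.0963,.165]).astype(int);x0,y0=g[0]-50,g[1]-37;print(x0,y0)
cv2.imwrite("pics/crop6.png",cv2.resize(f[y0:y0+75,x0:x0+100],None,fx=8,fy=8,interpolation=cv2.INTER_CUBIC))
E
```

```text
0.027228724540073496 [0.45330345 0.09629265 0.217207  ] [  5.51993184   0.40717105 -11.47307259] [ 0.06964992 -0.83440475  0.04687052] 14.5667
collar [318.10181466 264.58922046]
knobbot [318.43620821 300.23734601]
268 233
```

View pics/crop6.png

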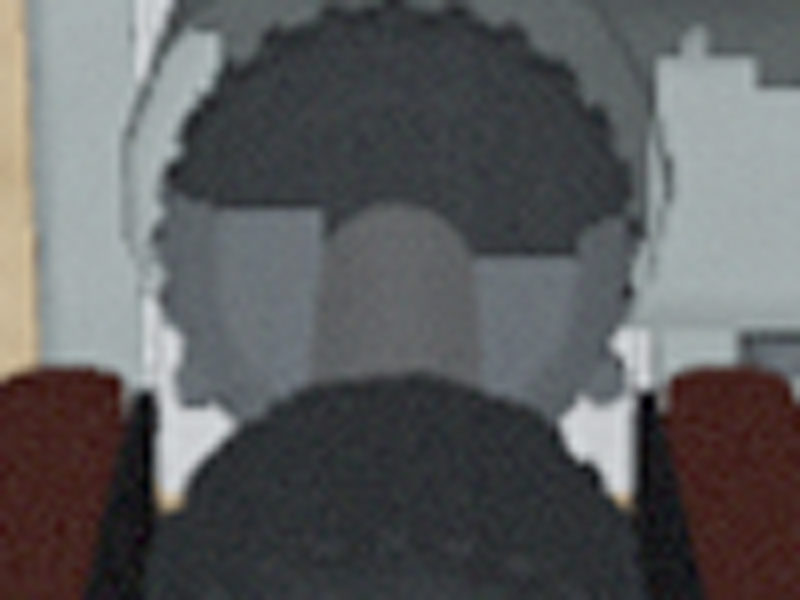

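The wrist view shows the rod (crop columns 315–475) rising from the collar at about row 205, with the knob below between the pads. No groove is obvious in the shadow. I'll check numerically: the rod's intensity profile, and the knob's top height by depth.

```bash
python3 - <<'E'
from h import *
import pickle
for n in ("wrist5","wrist6"):
    im=pickle.load(open(n+".pkl","rb"));f=im["frame"]
    g=cv2.cvtColor(f,cv2.COLOR_BGR2GRAY)
    print(n,"rod rows254-284",np.round(g[254:284,314:322].mean(1)).astype(int))
    D=im["depth"];V=np.array(im["view"]);R=V[:3,:3];o=-R.T@V[:3,3]
    vv,uu=np.mgrid[0:480,0:640];K=np.array(im["camera_matrix"])
    pts=cv2.undistortPoints(np.stack([uu,vv],-1).reshape(-1,1,2).astype(float),K,np.array([im["k1"],0,0,0,0.]))[:,0]
    P=(np.stack([pts[:,0],-pts[:,1],-np.ones(len(pts))],1)*D.reshape(-1,1)@R+o).reshape(480,640,3)
    for v in range(250,345,4): print(v,np.round(P[v,317]*1e3,1),g[v,317],end=" | ")
    print()
    m=(np.hypot(P[...,0]-.4533,P[...,1]-.0963)<.011)&(P[...,2]>.22)&(P[...,2]<.26)
    print("knob top",m.sum(),np.median(P[m][:,2]) if m.any() else None)
E
```

```text
wrist5 rod rows254-284 [ 63  62  61  62  61  85 100 100 100 100 100 101 100 102 100  99 101 100
 101 101 100 100 101 100 103  84  56  46  46  48]
250 [452.8 106.4 153.6] 54 | 254 [452.7 103.9 153.4] 65 | 258 [452.7 101.6 153.9] 66 | 262 [452.7 101.6 161.8] 102 | 266 [452.7 101.3 168.2] 101 | 270 [452.7 101.6 175.9] 102 | 274 [452.7 101.5 182.3] 97 | 278 [452.7 101.5 188.2] 106 | 282 [452.7 109.3 214.8] 44 | 286 [452.7 109.9 220.9] 42 | 290 [452.7 109.8 225.3] 50 | 294 [452.7 109.7 229.1] 50 | 298 [452.7 109.3 232.1] 48 | 302 [452.7 109.  235.4] 48 | 306 [452.7 108.1 237.1] 59 | 310 [452.7 106.9 237.8] 54 | 314 [452.6 105.8 239. ] 64 | 318 [452.6 104.4 239.4] 59 | 322 [452.6 102.  237.9] 61 | 326 [452.6 101.  239.3] 59 | 330 [452.6  99.1 238.9] 65 | 334 [452.6  97.6 239. ] 121 | 338 [452.5  95.9 239. ] 121 | 342 [452.5  94.4 239.4] 117 | 
knob top 2256 0.23911062869641841
wrist6 rod rows254-284 [ 62  60  62  62  73  94 101 101  99 101 101 101 100  99 100 100 100 100
 101 101 101 101 100 101 102  84  56  46  48  49]
250 [452.7 105.6 154.1] 62 | 254 [452.7 102.9 153.5] 59 | 258 [452.7 101.4 156.9] 82 | 262 [452.7 101.6 165.5] 99 | 266 [452.7 101.1 171.4] 102 | 270 [452.7 101.2 178.4] 99 | 274 [452.7 101.  184.3] 103 | 278 [452.7 101.  190.5] 104 | 282 [452.8 109.4 218.6] 45 | 286 [452.8 110.  224.8] 47 | 290 [452.8 109.4 227.7] 48 | 294 [452.8 109.5 232.3] 54 | 298 [452.8 109.4 236.2] 49 | 302 [452.7 108.8 238.5] 43 | 306 [452.7 108.  240.4] 54 | 310 [452.7 107.2 242.2] 53 | 314 [452.7 105.6 242.3] 63 | 318 [452.7 104.1 242.6] 59 | 322 [452.7 102.4 242.3] 64 | 326 [452.7 101.3 243.5] 59 | 330 [452.6  98.8 241.9] 62 | 334 [452.6  97.8 243.2] 121 | 338 [452.6  97.  244.7] 120 | 342 [452.6  94.6 243.4] 124 | 
knob top 2259 0.24276760737747397
```

No slip: knob-top depth and arm height both give about 41.3 mm of travel. I'll ease down 1.2 mm under control to the mark and verify.

```bash
python3 - <<'E'
from h import *
zt=.2160; cmd=.2184
for _ in range(5):
    z=np.mean([(hold(.1),state()["ee_pos"][2])[1] for _ in range(4)])
    print(round(cmd,5),z)
    if abs(z-zt)<.0003: break
    cmd+=zt-z; move_l([.4535,.0963,cmd],speed=.005)
hold(.8);s=state();print(s["ee_pos"],s["finger_gap"],s["finger_force"],s["ft_force"],s["time"])
im=get_image("wrist");g=cv2.cvtColor(im["frame"],cv2.COLOR_BGR2GRAY)
print(np.round(g[252:266,314:322].mean(1)).astype(int))
for z in(.154,.1555,.1568):print(z,proj(im,[.4533,.1023,z]))
D=im["depth"];V=np.array(im["view"]);R=V[:3,:3];o=-R.T@V[:3,3]
vv,uu=np.mgrid[0:480,0:640];K=np.array(im["camera_matrix"])
pts=cv2.undistortPoints(np.stack([uu,vv],-1).reshape(-1,1,2).astype(float),K,np.array([im["k1"],0,0,0,0.]))[:,0]
P=(np.stack([pts[:,0],-pts[:,1],-np.ones(len(pts))],1)*D.reshape(-1,1)@R+o).reshape(480,640,3)
m=(np.hypot(P[...,0]-.4533,P[...,1]-.0963)<.011)&(P[...,2]>.22)&(P[...,2]<.26)
print("knob top",np.median(P[m][:,2]),state()["time"])
E
```

```text
0.2184 0.21722260879111813
0.21718 0.21705893308932325
0.21612 0.21602190908375063
[0.4533887  0.096283   0.21608217] 0.027150307492969473 29.99801475496497 [ -0.79048444  -0.61116504 -12.04721555] 17.375
[ 63  62  62  61  63  61  72  94 101 100  99 100 101 100]
0.154 [317.80940719 255.72124965]
0.1555 [317.81674416 256.44043427]
0.1568 [317.82318032 257.07130866]
knob top 0.24161954960832066 17.425
```

```bash
python3 -c "
from bench import *
print(job_done())"
```

```text
the job is handed in; nothing more can be done
None
```

The cross lies under the punch tip (within about 0.4 mm by camera), and I handed the job in at about 17.4 s, with the knob still gripped and the rod drawn 40 mm: that figure comes from arm travel, knob height and a 12 N pull, because the groove itself was too dark to make out.

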